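Press three mainspring barrel covers home in order

ROBOT

A 6-joint arm with a two-finger parallel gripper is mounted at the origin on the work surface. World frame = base frame: x ahead of the robot, y to its left, z up, the work surface at z = 0. Lengths are in m, angles in rad, forces in N, time in s.
With the tool pointing down it reaches from about 0.375 to 0.9 m from the base axis. Payload 3.1 kg.
Tool frame: the origin (TCP) lies between the finger pads; the fingertips stand 22 mm ahead of it and the grasp point (between the pads) lies 3 mm ahead of it; z points along the fingers, y is the line along which they close (so a half turn about z gives the same grasp; the last joint's range is limited). The gripper opens to 87 mm and grips with 3 to 60 N. Pads are 19 mm wide; open, the fingers measure 117 mm over their backs; the gripper's body (75 mm by 190 mm) begins 51 mm behind the grasp point.
Start: joints at [-1.308, 0.527, 1.433, -0, 1.181, -0.178], TCP at [0.267, -0.565, 0.245] pointing down, gripper open.
Joint ranges: [-3.08, 3.08], [-0.75, 2.2], [0.22, 2.44], [-1.43, 4.57], [0, 2.65], [-2.85, 2.85]. Speed limits (rad/s): [2.79, 2.79, 3.14, 3.14, 3.14, 3.14].

INTERFACE

Orientations are given as a unit quaternion [x, y, z, w].
In Python, from rig import robot gives the robot as it stands.
- The arm moves only by the tool move_arm, never from a script. Its argument "series" is text: rows parted by semicolons, each of 6 numbers parted by spaces: the shift along the tool's x, y, z in mm, then the turn, a rotation vector about the tool's x, y, z in degrees. In form: dx dy dz ax ay az; .... A call has 1 to 8 rows; each row is the pose to reach, as a shift and turn from the pose commanded when the call began, along the tool's axes at that moment; what a row does not reach only later rows make up. A row lasts 1/12 s, in which the tool goes at most 41.7 mm and 7.16 degrees, less where a joint would pass 70% of its speed; a pose out of reach is approached as far as the arm can. A call with a gripper value outside its range is refused whole. "jaw" is the opening, from 0 (shut) to 1 (fully open), set as the call begins (left out, the last holds). The fingers move at their own pace and stop on an object; "newtons" is the grip in N (left out, the last holds). Time passes only in rows, so rows that repeat a pose let the fingers close. It gives the time, the measured TCP pose, the force, the opening and the grip force at its end, in the units of the state.
- robot.get_obs(): the state, without advancing time (a new reading comes with each control period).
- robot.camera(name): name is "scene" or "top" or "wrist"; returns a dict with "img" (420x560x3 uint8, red, green, blue), "mtx" (3x3 intrinsics, pixels), "distortion" ([k1, k2, p1, p2, k3] as OpenCV has them; the pictures are not rectified), "world_to_cam" (4x4, takes a point from world to camera coordinates). Camera axes: x right, y down, z forward; pixel columns grow to the right and rows downward; lengths in m; the calibration is good to about 2 mm. A picture is of the moment at which its call begins. There is no depth.
- robot.hand_in(): hands the job in; it is judged then, once.
Trained networks look in a picture, given as the dict that the camera call returned (one of the last four; its "shot" number tells which), for a name from the list of things; names that differ only in an ending like _2 or _b are one class to them, and where a whole thing is asked for, a point or a joint stands for the part that bears it (a point fixed in the world has none). Each returns a list of dicts, best first, with "p" (0 to 1); they miss things now and then, are a little off and sometimes report something else, mostly with a low value. They report only what shows in the picture. A call takes as long as a camera call.
- robot.search_frame(picture, thing): "xyz" ([x, y, z] in m, in world coordinates, good to about 4 mm: the middle of the surface that is visible of it).
- robot.tip_of(picture, thing): "xyz" ([x, y, z] in m, in world coordinates, good to about 4 mm: a listed point, or the origin of a listed thing).
The state is a dict: "time": time; "q": joint angles; "joint_velocities": joint speeds; "joint_torque": joint torques, N m; "position": TCP position; "tool_rot": TCP orientation; "ft_force": force on the tool from outside, world axes, zero at the start; "moment": the same for the moment, N m; "grip_width": finger opening in m; "grip_force": force on a finger pad.
Only numpy, scipy, OpenCV 4.12 (cv2) and the standard library are available. Lean on these libraries where they do the work, as an engineer would, in place of code of your own. Each camera call takes 0.05 s, during which the arm holds its last target. There are 200 camera calls.

TASK

Three brass clock barrels stand on the paper, each with its round cover sitting a few millimetres proud. With the fingertips, lightly press each cover down until it is fully home on its felt washer, the largest barrel first, then the medium one, then the smallest. Only press: do not pick up, shove or tip the barrels, do not hit them hard, and leave the other things on the bench where they are.

Things in the scene. Friction and masses are not known exactly. Their poses are not given: they have to be found in the camera images.
- barrel_large: the large clock mainspring barrel: a loose upright brass drum 66 mm in diameter with a low toothed foot ring (78 mm over the teeth, 6 mm high), drum 42 mm high to its brass rim, on which lies a 4 mm thick grey felt washer (top 46 mm above the underside); 0.13 to 0.65 kg; stands on the paper, whose top is 2 mm above the bench. Origin: centre of its underside, z up.
- cover_large_top (a point): centre of the top face of the large barrel's cover: a flat round steel disc 65 mm in diameter and 4 mm thick on a spigot in the drum. Its top is 50 mm above the barrel's underside when the cover is home and up to 6 mm higher when not. z up.
- cover_large (a joint): how far the large barrel's cover is pressed down, in m: 0 = 6 mm proud (a 6 mm gap between the felt washer and the disc), 0.006 = fully home, disc against the felt. Starts between 0 and 0.002. It slides under about 3 N and stays where left. Pressed past home, disc and felt sink 1 mm per 5 N, at most 4 mm, and spring back (not counted in this value).
- barrel_medium: the medium clock mainspring barrel: a loose upright brass drum 52 mm in diameter with a low toothed foot ring (64 mm over the teeth, 6 mm high), drum 36 mm high to its brass rim, on which lies a 4 mm thick grey felt washer (top 40 mm above the underside); 0.13 to 0.65 kg; stands on the paper, whose top is 2 mm above the bench. Origin: centre of its underside, z up.
- cover_medium_top (a point): centre of the top face of the medium barrel's cover: a flat round steel disc 51 mm in diameter and 4 mm thick on a spigot in the drum. Its top is 44 mm above the barrel's underside when the cover is home and up to 6 mm higher when not. z up.
- cover_medium (a joint): how far the medium barrel's cover is pressed down, in m: 0 = 6 mm proud (a 6 mm gap between the felt washer and the disc), 0.006 = fully home, disc against the felt. Starts between 0 and 0.002. It slides under about 3 N and stays where left. Pressed past home, disc and felt sink 1 mm per 5 N, at most 4 mm, and spring back (not counted in this value).
- barrel_small: the small clock mainspring barrel: a loose upright brass drum 38 mm in diameter with a low toothed foot ring (50 mm over the teeth, 6 mm high), drum 30 mm high to its brass rim, on which lies a 4 mm thick grey felt washer (top 34 mm above the underside); 0.13 to 0.65 kg; stands on the paper, whose top is 2 mm above the bench. Origin: centre of its underside, z up.
- cover_small_top (a point): centre of the top face of the small barrel's cover: a flat round steel disc 37 mm in diameter and 4 mm thick on a spigot in the drum. Its top is 38 mm above the barrel's underside when the cover is home and up to 6 mm higher when not. z up.
- cover_small (a joint): how far the small barrel's cover is pressed down, in m: 0 = 6 mm proud (a 6 mm gap between the felt washer and the disc), 0.006 = fully home, disc against the felt. Starts between 0 and 0.002. It slides under about 3 N and stays where left. Pressed past home, disc and felt sink 1 mm per 5 N, at most 4 mm, and spring back (not counted in this value).
- oil_bottle: bystander: loose white plastic oil bottle with black cap, 36 mm in diameter, 100 mm tall, standing; origin centre of its underside
- gear: bystander: loose brass clock wheel, 60 mm across and 34 mm high with its upright arbor; origin centre of its underside
- screwdriver: bystander: loose screwdriver with a wooden handle, 170 mm long, lying along its own x, handle to -x
- parts_cup: bystander: loose open glass cup, 70 mm across the rim, 60 mm high, standing; origin centre of its underside

How it is judged:
By the outcome, as a careful person would: the job done as asked, in the order asked, and still so for the second after the job is handed in, with the robot touching nothing.
It also fails if it takes over 45 s, if anything falls off the work surface, if the arm or the gripper's body presses on something with over 40 N, if the wrist force passes 120 N, or if a joint passes its speed limit or range.

## Working session

There is one attempt and no reset: what is moved stays moved. The work goes in short steps, Python scripts to look and compute and a tool call to move; the robot and the scene stay as the last step left them, time stands still between calls to the robot, and variables do not carry over. Pictures are saved under pics/ and viewed, at most 10 in all, crops included, and the job is handed in when it is done.

Besides the shell and the picture viewer there is one more tool, called in YAML: its name, and indented under it one key for each argument. move_arm: Moves the arm, as the interface text tells. Its arguments: {"type":"object","properties":{"series":{"type":"string"},"jaw":{"type":"number"},"newtons":{"type":"number"}},"required":["series"]}

```bash
mkdir -p pics; python3 - <<'E'
from rig import robot
import cv2,numpy as np
o=robot.get_obs();print(o['time'],o['position'],o['tool_rot'],o['grip_width'],o['ft_force'])
ims=[]
for n in ['scene','top']:
    c=robot.camera(n);ims.append(c['img'])
    for t in ['cover_large_top','cover_medium_top','cover_small_top','barrel_large','barrel_medium','barrel_small','oil_bottle','gear','parts_cup','screwdriver']:
        print(n,t,[(np.round(d['xyz'],3),round(d['p'],2)) for d in robot.tip_of(c,t)[:2]])
    cv2.imwrite(f'pics/{n}0.png',c['img'][:,:,::-1])
print(robot.get_obs()['time'])
E
```

```text
0.0 [ 0.26706271 -0.56433542  0.24357125] [ 9.75700206e-01  2.19107233e-01 -6.19010449e-05 -1.06070189e-03] 0.08686474113982769 [-0.00874815 -0.1436921  -0.05346923]
scene cover_large_top [(array([0.53 , 0.017, 0.056]), 0.58)]
scene cover_medium_top [(array([0.447, 0.244, 0.05 ]), 0.51)]
scene cover_small_top [(array([ 0.505, -0.222,  0.044]), 0.67)]
scene barrel_large [(array([0.536, 0.01 , 0.004]), 0.87)]
scene barrel_medium [(array([ 0.445,  0.246, -0.   ]), 0.61), (array([0.445, 0.248, 0.049]), 0.16)]
scene barrel_small [(array([ 0.506, -0.22 ,  0.002]), 0.56)]
scene oil_bottle [(array([ 0.711, -0.054,  0.002]), 0.56)]
scene gear [(array([0.679, 0.108, 0.002]), 0.84)]
scene parts_cup [(array([ 0.528, -0.384,  0.001]), 0.97)]
scene screwdriver [(array([0.523, 0.386, 0.006]), 0.86)]
top cover_large_top [(array([0.535, 0.016, 0.058]), 0.97)]
top cover_medium_top [(array([0.444, 0.252, 0.05 ]), 0.61)]
top cover_small_top [(array([ 0.509, -0.218,  0.044]), 0.78)]
top barrel_large [(array([ 0.535,  0.012, -0.002]), 0.97), (array([ 0.711, -0.054, -0.   ]), 0.37)]
top barrel_medium [(array([0.443, 0.248, 0.   ]), 0.92)]
top barrel_small [(array([ 0.501, -0.218,  0.004]), 0.93)]
top oil_bottle [(array([ 0.711, -0.052,  0.002]), 0.8)]
top gear [(array([0.684, 0.112, 0.002]), 0.71), (array([ 0.444,  0.25 , -0.001]), 0.28)]
top parts_cup [(array([ 0.528, -0.381, -0.002]), 0.64)]
top screwdriver [(array([ 0.522,  0.381, -0.   ]), 0.92)]
1.1
```

View pics/top0.png

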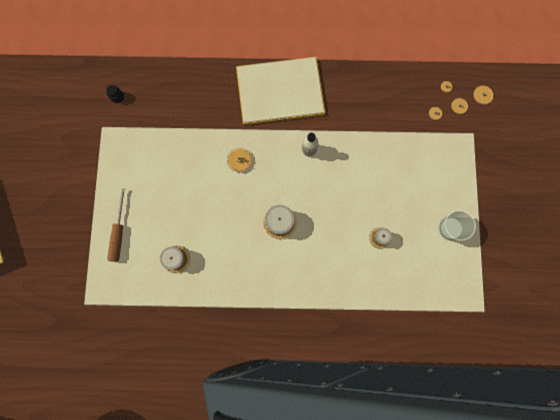

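View pics/scene0.png

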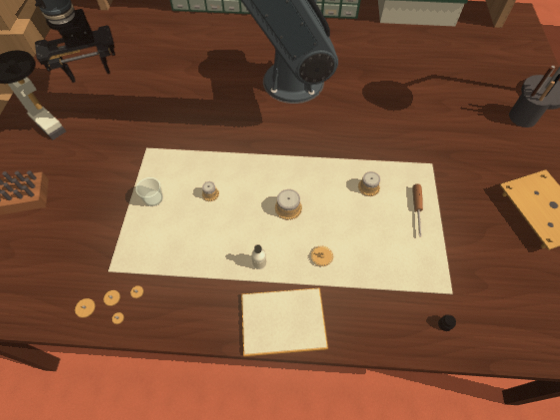

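The top view shows the covers at about (280,219) large, (174,258) medium and (381,237) small, which agrees with the detections. The bottle (310,145), gear (240,160) and cup (458,228) are clear of the straight path at height.

move_arm:
  series: "245 -204 0 0 0 0;245 -204 0 0 0 0;245 -204 0 0 0 0;245 -204 0 0 0 0;245 -204 0 0 0 0;245 -204 0 0 0 0;245 -204 0 0 0 0;245 -204 0 0 0 0"
  jaw: 0
  newtons: 10

```text
time: 1.77
position: [0.402, -0.2721, 0.2447]
tool_rot: [0.976, 0.22, 0.0, -0.001]
ft_force: [-0.2, -0.4, -0.3]
grip_width: 0.0418
grip_force: 0.0
```

move_arm:
  series: "244 -204 0 0 0 0;244 -204 0 0 0 0;244 -204 0 0 0 0;244 -204 0 0 0 0;244 -204 0 0 0 0;244 -204 0 0 0 0;244 -204 0 0 0 0;244 -204 0 0 0 0"

```text
time: 2.43
position: [0.5361, 0.0165, 0.2449]
tool_rot: [0.975, 0.22, 0.001, -0.0]
ft_force: [-0.2, -0.1, -0.4]
grip_width: 0.0008
grip_force: 0.0
```

```bash
cat > h.py <<'E'
from rig import robot
import cv2,numpy as np
from scipy.spatial.transform import Rotation as R
def st():
    o=robot.get_obs();print('t',o['time'],'p',np.round(o['position'],4),'q',np.round(o['q'],2),'w',round(o['grip_width'],4),'F',np.round(o['ft_force'],2));return o
def to(o,xyz):
    r=R.from_quat(o['tool_rot']);print('shift mm to',np.round(xyz,4),np.round(r.inv().apply(np.array(xyz)-o['position'])*1000,1),'tilt z',np.round(r.apply([0,0,1]),4))
def look(things,cams=('wrist','top','scene'),save=None):
    for n in cams:
        c=robot.camera(n)
        if n==save: cv2.imwrite(f"pics/{n}{c['shot']}.png",c['img'][:,:,::-1]);print(c['shot'])
        for t in things: print(n,t,[(np.round(d['xyz'],4),round(d['p'],2)) for d in robot.tip_of(c,t)[:2]])
E
python3 - <<'E'
from h import *
o=st()
look(['cover_large_top','barrel_large'],save='wrist')
to(o,[.534,.014,.15])
E
ls pics
```

```text
t 2.4333 p [0.5361 0.0165 0.2449] q [-0.18  0.41  1.66  0.    1.08  0.95] w 0.0008 F [-0.17 -0.15 -0.41]
3
wrist cover_large_top [(array([0.5346, 0.0097, 0.0548]), 0.58)]
wrist barrel_large [(array([0.5309, 0.0146, 0.0052]), 0.91)]
top cover_large_top [(array([0.5356, 0.0153, 0.0568]), 0.59)]
top barrel_large [(array([ 0.5324,  0.0096, -0.0008]), 0.61)]
scene cover_large_top [(array([0.5325, 0.0136, 0.054 ]), 0.59), (array([0.5242, 0.3833, 0.0027]), 0.49)]
scene barrel_large [(array([0.5377, 0.0065, 0.0026]), 0.67), (array([0.4439, 0.2483, 0.0534]), 0.21)]
shift mm to [0.534 0.014 0.15 ] [-3.1  1.4 94.9] tilt z [ 1.6e-03  9.0e-04 -1.0e+00]
scene0.png
top0.png
wrist3.png
```

View wrist.

View pics/wrist3.png

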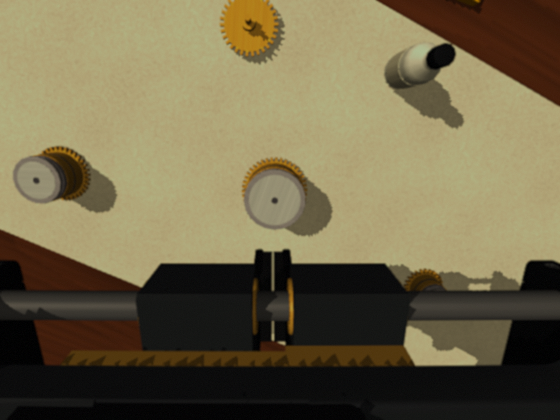

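```bash
python3 - <<'E'
from h import *
c=robot.camera('wrist')
for p in ([.534,.013,.058],[.534,.013,.043]):
    ps=np.array([[p[0]+.0325*np.cos(a),p[1]+.0325*np.sin(a),p[2]] for a in np.linspace(0,6.283,9)[:-1]]+[p])
    T=c['world_to_cam'];u=cv2.projectPoints(ps,cv2.Rodrigues(T[:3,:3])[0],T[:3,3],c['mtx'],np.array(c['distortion']))[0][:,0]
    print(np.round(u).tolist())
E
```

```text
[[284.0, 169.0], [259.0, 168.0], [241.0, 184.0], [241.0, 208.0], [257.0, 224.0], [280.0, 225.0], [298.0, 210.0], [300.0, 187.0], [270.0, 197.0]]
[[283.0, 167.0], [260.0, 166.0], [242.0, 181.0], [242.0, 204.0], [258.0, 220.0], [280.0, 221.0], [297.0, 206.0], [299.0, 184.0], [270.0, 194.0]]
```

The wrist view shows the large cover's centre hole at (275,200) and the closed fingers at about (272,300). The projected guess at (270,197) is a few mm off, so I'll intersect the rays from the three cameras.

```bash
cat >> h.py <<'E'
def ray(c,uv,z):
    T=c['world_to_cam'];n=cv2.undistortPoints(np.array([[uv]],float),c['mtx'],np.array(c['distortion']))[0,0]
    C=-T[:3,:3].T@T[:3,3];d=T[:3,:3].T@np.array([n[0],n[1],1]);return np.round((C+d*(z-C[2])/d[2])[:2],4)
def disc(c,p,r):
    "ellipse fit of grey disc edge near projected p; falls back to printing"
    T=c['world_to_cam'];ps=np.array([[p[0]+r*np.cos(a),p[1]+r*np.sin(a),p[2]] for a in np.linspace(0,6.283,17)])
    u=cv2.projectPoints(ps,cv2.Rodrigues(T[:3,:3])[0],T[:3,3],c['mtx'],np.array(c['distortion']))[0][:,0]
    lo=u.min(0).astype(int)-12;hi=u.max(0).astype(int)+12;lo=np.maximum(lo,0)
    im=c['img'][lo[1]:hi[1],lo[0]:hi[0]].astype(int)
    m=((im.max(2)-im.min(2)<32)&(im.min(2)>95)).astype(np.uint8)
    k,l,s,ce=cv2.connectedComponentsWithStats(cv2.morphologyEx(m,cv2.MORPH_OPEN,np.ones((3,3),np.uint8)))
    if k<2: return None
    i=1+np.argmax(s[1:,4]);x,y,w,h,a=s[i];uv=lo+[x+(w-1)/2,y+(h-1)/2]
    return uv,(w,h),np.round(np.ptp(u,0)),ray(c,uv,p[2])
E
python3 - <<'E'
from h import *
for n in ('wrist','top','scene'):
    c=robot.camera(n)
    if n=='wrist': print(ray(c,(275,200),.057))
    for p,r in (([.534,.012,.057],.0325),([.4445,.248,.051],.0255),([.506,-.219,.045],.0185)): 
        print(n,disc(c,p,r))
E
```

```text
[0.5335 0.0071]
wrist None
wrist None
wrist None
top (array([296. , 243.5]), (np.int32(3), np.int32(2)), array([29., 29.]), array([ 0.48  , -0.0251]))
top (array([187.5, 242. ]), (np.int32(12), np.int32(17)), array([23., 23.]), array([0.4796, 0.2133]))
top (array([383.5, 236. ]), (np.int32(16), np.int32(15)), array([17., 17.]), array([ 0.5014, -0.2192]))
scene None
scene None
scene (array([205.5, 187. ]), (np.int32(4), np.int32(5)), array([13., 11.]), array([ 0.5061, -0.2232]))
```

move_arm:
  series: "-4 4 40 0 0 0;-4 4 80 0 0 0;-4 4 115 0 0 0;-4 4 140 0 0 0;-4 4 153 0 0 0;-4 4 160 0 0 0;-4 4 160 0 0 0"

```text
time: 3.67
position: [0.5322, 0.0075, 0.0831]
tool_rot: [0.976, 0.219, -0.001, -0.001]
ft_force: [-0.2, 0.4, 0.5]
grip_width: 0.0002
grip_force: 0.0
```

```bash
python3 - <<'E'
from h import *
st()
c=robot.camera('wrist');cv2.imwrite('pics/w2.png',c['img'][:,:,::-1])
E
```

```text
t 3.6667 p [0.5322 0.0075 0.0831] q [-0.2   0.66  1.79 -0.    0.7   0.93] w 0.0002 F [-0.21  0.42  0.51]
```

View pics/w2.png

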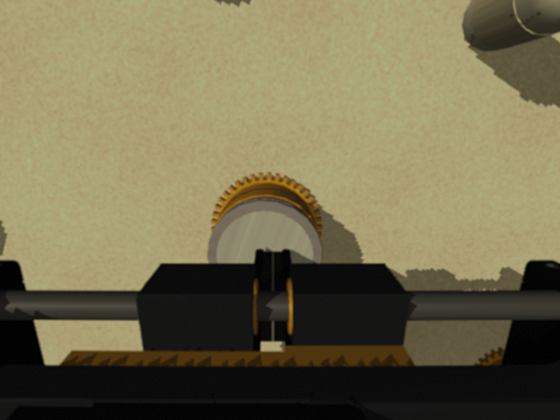

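The wrist view shows the cover from column 209 to 321 (centre 265, top edge at row 197) and the fingertips at (272,250). That is nearly central, about 4 mm off sideways, so I'll correct it and press gently.

move_arm:
  series: "0 -3 1 0 0 0;0 -4 2 0 0 0;0 -4 3 0 0 0;0 -4 4 0 0 0;0 -4 5 0 0 0;0 -4 6 0 0 0;0 -4 7 0 0 0;0 -4 7 0 0 0"

```text
time: 4.38
position: [0.5314, 0.0112, 0.0777]
tool_rot: [0.976, 0.219, 0.0, 0.0]
ft_force: [-0.5, 1.4, 3.2]
grip_width: 0.0006
grip_force: 1.3
```

move_arm:
  series: "0 0 0.7 0 0 0;0 0 1.4 0 0 0;0 0 2.1 0 0 0;0 0 2.8 0 0 0;0 0 3.5 0 0 0;0 0 3.5 0 0 0"

```text
time: 4.88
position: [0.5314, 0.0112, 0.074]
tool_rot: [0.976, 0.219, 0.0, 0.0]
ft_force: [0.9, 0.2, 3.1]
grip_width: 0.0002
grip_force: 1.8
```

move_arm:
  series: "0 0 0.5 0 0 0;0 0 1 0 0 0;0 0 1.5 0 0 0;0 0 1.5 0 0 0"

```text
time: 5.22
position: [0.5315, 0.0112, 0.0731]
tool_rot: [0.976, 0.219, 0.0, 0.0]
ft_force: [-1.3, 0.4, 8.6]
grip_width: 0.0005
grip_force: 4.1
```

move_arm:
  series: "0 0 0.3 0 0 0;0 0 0.5 0 0 0;0 0 0.5 0 0 0;0 0 0.5 0 0 0"

```text
time: 5.55
position: [0.5314, 0.0112, 0.0729]
tool_rot: [0.976, 0.219, 0.0, 0.0]
ft_force: [-0.6, 0.3, 8.9]
grip_width: 0.0006
grip_force: 4.6
```

```bash
python3 - <<'E'
from h import *
o=st();to(o,[.4445,.248,.12]);to(o,[.505,-.219,.12])
E
```

```text
t 5.55 p [0.5314 0.0112 0.0729] q [-0.19  0.67  1.8  -0.    0.67  0.94] w 0.0006 F [-0.62  0.26  8.91]
shift mm to [0.4445 0.248  0.12  ] [  22.7 -251.2  -47.3] tilt z [ 7.e-04 -2.e-04 -1.e+00]
shift mm to [ 0.505 -0.219  0.12 ] [-122.3  196.8  -47.1] tilt z [ 7.e-04 -2.e-04 -1.e+00]
```

Force now rises against the felt (3 to 9 N), so the large cover is home. I'll lift straight off and go over the medium one.

move_arm:
  series: "0 0 -3 0 0 0;0 0 -20 0 0 0;0 0 -50 0 0 0;23 -251 -50 0 0 0;23 -251 -50 0 0 0;23 -251 -50 0 0 0;23 -251 -50 0 0 0;23 -251 -50 0 0 0"

```text
time: 6.22
position: [0.4584, 0.2082, 0.1217]
tool_rot: [0.976, 0.219, -0.001, 0.0]
ft_force: [0.4, 0.9, -0.2]
grip_width: 0.0004
grip_force: 0.0
```

```bash
python3 - <<'E'
from h import *
look(['cover_large_top'],cams=('top','scene'))
E
```

```text
top cover_large_top [(array([0.532 , 0.0158, 0.0505]), 0.68)]
scene cover_large_top [(array([0.5341, 0.015 , 0.0532]), 0.88)]
```

move_arm:
  series: "3 -45 0 0 0 0;3 -45 0 0 0 0;3 -45 0 0 0 0"

```text
time: 6.67
position: [0.4431, 0.2488, 0.1218]
tool_rot: [0.976, 0.22, -0.0, 0.0]
ft_force: [0.3, -0.2, -0.3]
grip_width: 0.0008
grip_force: 0.0
```

```bash
python3 - <<'E'
from h import *
o=st();look(['cover_medium_top','barrel_medium','cover_large_top'],save='wrist');to(o,[.4445,.248,.12])
E
ls pics
```

```text
t 6.6667 p [0.4431 0.2488 0.1218] q [ 0.29  0.57  1.83 -0.    0.74  1.42] w 0.0008 F [ 0.3  -0.25 -0.29]
13
wrist cover_medium_top [(array([0.445 , 0.249 , 0.0491]), 0.61)]
wrist barrel_medium [(array([0.4463, 0.2493, 0.0047]), 0.56)]
wrist cover_large_top []
top cover_medium_top [(array([0.4438, 0.2496, 0.0499]), 0.62)]
top barrel_medium [(array([0.442 , 0.2443, 0.0013]), 0.55)]
top cover_large_top [(array([0.5369, 0.0159, 0.0542]), 0.61)]
scene cover_medium_top [(array([0.4466, 0.2471, 0.054 ]), 0.5)]
scene barrel_medium []
scene cover_large_top [(array([0.531 , 0.0161, 0.0533]), 0.8), (array([0.4447, 0.2492, 0.0012]), 0.59)]
shift mm to [0.4445 0.248  0.12  ] [1.  1.3 1.8] tilt z [-5.e-04 -3.e-04 -1.e+00]
scene0.png
top0.png
w2.png
wrist13.png
wrist3.png
```

move_arm:
  series: "1 1 15 0 0 0;1 1 30 0 0 0;1 1 37 0 0 0;1 1 41 0 0 0;1 1 42 0 0 0;1 1 42 0 0 0"

```text
time: 7.77
position: [0.4445, 0.2484, 0.08]
tool_rot: [0.976, 0.219, -0.0, 0.0]
ft_force: [-0.7, -0.6, 0.3]
grip_width: 0.0007
grip_force: 0.0
```

```bash
python3 - <<'E'
from h import *
st()
c=robot.camera('wrist');cv2.imwrite('pics/w3.png',c['img'][:,:,::-1])
E
```

```text
t 7.7667 p [0.4445 0.2484 0.08  ] q [0.29 0.64 1.85 0.   0.65 1.42] w 0.0007 F [-0.72 -0.6   0.3 ]
```

View pics/w3.png

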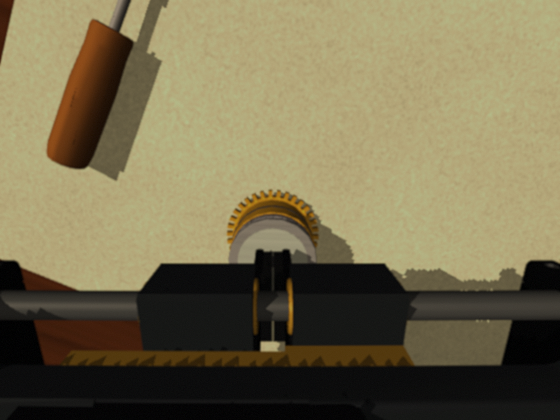

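The wrist view shows the medium cover from column 230 to 316 (centre 273) with the fingers at 272, so it is centred. Pressing.

move_arm:
  series: "0 0 1 0 0 0;0 0 2 0 0 0;0 0 3 0 0 0;0 0 4 0 0 0;0 0 5 0 0 0;0 0 6 0 0 0;0 0 7 0 0 0;0 0 8 0 0 0"

```text
time: 8.48
position: [0.4445, 0.2484, 0.072]
tool_rot: [0.976, 0.219, 0.0, -0.0]
ft_force: [-1.2, -0.5, 2.6]
grip_width: 0.0006
grip_force: 1.4
```

move_arm:
  series: "0 0 0.7 0 0 0;0 0 1.4 0 0 0;0 0 2.1 0 0 0;0 0 2.8 0 0 0;0 0 2.8 0 0 0"

```text
time: 8.9
position: [0.4445, 0.2484, 0.0692]
tool_rot: [0.976, 0.219, 0.0, 0.0]
ft_force: [-0.2, -0.6, 2.9]
grip_width: 0.0007
grip_force: 1.3
```

move_arm:
  series: "0 0 0.7 0 0 0;0 0 1.4 0 0 0;0 0 2.1 0 0 0;0 0 2.1 0 0 0"

```text
time: 9.23
position: [0.4445, 0.2484, 0.0674]
tool_rot: [0.976, 0.219, 0.0, -0.0]
ft_force: [-0.6, -0.5, 6.7]
grip_width: 0.0003
grip_force: 3.3
```

move_arm:
  series: "0 0 0.4 0 0 0;0 0 0.7 0 0 0;0 0 0.7 0 0 0;0 0 0.7 0 0 0"

```text
time: 9.57
position: [0.4445, 0.2484, 0.067]
tool_rot: [0.976, 0.219, 0.0, 0.0]
ft_force: [-0.7, -0.8, 8.0]
grip_width: 0.0005
grip_force: 4.2
```

```bash
python3 - <<'E'
from h import *
o=st();to(o,[.505,-.219,.12])
E
```

```text
t 9.5667 p [0.4445 0.2484 0.067 ] q [ 0.29  0.67  1.86 -0.    0.62  1.42] w 0.0005 F [-0.65 -0.85  8.01]
shift mm to [ 0.505 -0.219  0.12 ] [-145.2  448.4  -53. ] tilt z [ 2.e-04  0.e+00 -1.e+00]
```

move_arm:
  series: "0 0 -3 0 0 0;0 0 -20 0 0 0;0 0 -55 0 0 0;-145 448 -55 0 0 0;-145 448 -55 0 0 0;-145 448 -55 0 0 0;-145 448 -55 0 0 0;-145 448 -55 0 0 0"

```text
time: 10.23
position: [0.4712, 0.0402, 0.1213]
tool_rot: [0.976, 0.219, 0.0, 0.0]
ft_force: [0.6, -0.7, 0.6]
grip_width: 0.0003
grip_force: 0.0
```

```bash
python3 - <<'E'
from h import *
o=st();to(o,[.505,-.219,.122])
E
```

```text
t 10.2333 p [0.4712 0.0402 0.1213] q [-0.15  0.53  1.92  0.    0.69  0.98] w 0.0003 F [ 0.64 -0.69  0.63]
shift mm to [ 0.505 -0.219  0.122] [-80.5 248.7  -0.7] tilt z [ 2.e-04  0.e+00 -1.e+00]
```

move_arm:
  series: "-80 247 0 0 0 0;-80 247 0 0 0 0;-80 247 0 0 0 0;-80 247 0 0 0 0;-80 247 0 0 0 0;-80 247 0 0 0 0;-80 247 0 0 0 0;-80 247 0 0 0 0"

```text
time: 10.9
position: [0.5056, -0.2197, 0.1212]
tool_rot: [0.976, 0.217, 0.001, 0.001]
ft_force: [0.2, -0.2, 0.5]
grip_width: 0.0001
grip_force: 0.0
```

```bash
python3 - <<'E'
from h import *
o=st();look(['cover_small_top','barrel_small','cover_medium_top'],save='wrist');o=st();to(o,[.505,-.219,.122])
E
ls pics
```

```text
t 10.9 p [ 0.5056 -0.2197  0.1212] q [-0.61  0.61  1.73 -0.    0.81  0.52] w 0.0001 F [ 0.25 -0.16  0.46]
17
wrist cover_small_top [(array([ 0.5002, -0.2186,  0.0474]), 0.65)]
wrist barrel_small [(array([ 0.5057, -0.2201,  0.0026]), 0.98)]
wrist cover_medium_top []
top cover_small_top []
top barrel_small []
top cover_medium_top []
scene cover_small_top [(array([ 0.5016, -0.2224,  0.0423]), 0.48)]
scene barrel_small [(array([ 0.5047, -0.2156,  0.0016]), 0.65), (array([0.523 , 0.3846, 0.0038]), 0.18)]
scene cover_medium_top [(array([0.4462, 0.247 , 0.0454]), 0.78)]
t 11.5 p [ 0.5047 -0.2152  0.1216] q [-0.61  0.6   1.73  0.    0.81  0.52] w 0.0008 F [-0.55 -0.23  0.18]
shift mm to [ 0.505 -0.219  0.122] [-1.4  3.6 -0.4] tilt z [ 1.e-04 -0.e+00 -1.e+00]
scene0.png
top0.png
w2.png
w3.png
wrist13.png
wrist17.png
wrist3.png
```

move_arm:
  series: "-2 3 15 0 0 0;-2 3 30 0 0 0;-2 3 39 0 0 0;-2 3 45 0 0 0;-2 3 47 0 0 0;-2 3 47 0 0 0"

```text
time: 12.0
position: [0.5039, -0.2191, 0.074]
tool_rot: [0.976, 0.219, -0.0, -0.0]
ft_force: [-0.4, -0.1, 0.5]
grip_width: 0.0002
grip_force: 0.0
```

```bash
python3 - <<'E'
from h import *
c=robot.camera('wrist');cv2.imwrite('pics/w4.png',c['img'][:,:,::-1]);st()
E
```

```text
t 12.05 p [ 0.5041 -0.2193  0.0745] q [-0.61  0.68  1.75  0.    0.71  0.52] w 0.0003 F [0.73 0.17 0.21]
```

View pics/w4.png

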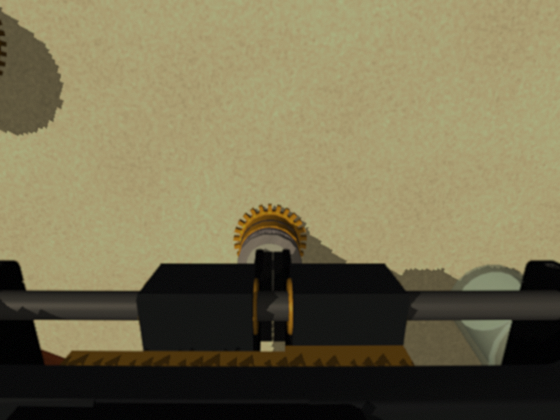

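The wrist view shows the small cover from column 238 to 302 (centre 270) with the fingers at 272. It is centred, and the cup on the right at (490,300) is clear. Pressing.

move_arm:
  series: "0 0 1 0 0 0;0 0 2 0 0 0;0 0 3 0 0 0;0 0 4 0 0 0;0 0 5 0 0 0;0 0 6 0 0 0;0 0 7 0 0 0;0 0 8 0 0 0"

```text
time: 12.72
position: [0.5041, -0.2193, 0.0666]
tool_rot: [0.976, 0.219, 0.0, 0.0]
ft_force: [-0.9, 0.8, 2.9]
grip_width: 0.0004
grip_force: 1.4
```

move_arm:
  series: "0 0 0.7 0 0 0;0 0 1.4 0 0 0;0 0 2.1 0 0 0;0 0 2.8 0 0 0;0 0 2.8 0 0 0"

```text
time: 13.13
position: [0.5041, -0.2193, 0.0636]
tool_rot: [0.976, 0.219, 0.0, 0.0]
ft_force: [-0.1, 0.2, 3.6]
grip_width: 0.0007
grip_force: 1.3
```

move_arm:
  series: "0 0 0.7 0 0 0;0 0 1.4 0 0 0;0 0 2.1 0 0 0;0 0 2.1 0 0 0"

```text
time: 13.47
position: [0.5041, -0.2193, 0.0617]
tool_rot: [0.976, 0.219, 0.0, 0.0]
ft_force: [-0.5, 0.0, 5.1]
grip_width: 0.0001
grip_force: 2.7
```

move_arm:
  series: "0 0 0.3 0 0 0;0 0 0.6 0 0 0;0 0 0.6 0 0 0"

```text
time: 13.72
position: [0.5041, -0.2193, 0.0614]
tool_rot: [0.976, 0.219, 0.0, 0.0]
ft_force: [-1.4, 0.2, 6.6]
grip_width: 0.0004
grip_force: 3.4
```

move_arm:
  series: "0 0 0.3 0 0 0;0 0 0.6 0 0 0;0 0 0.6 0 0 0"

```text
time: 13.97
position: [0.5041, -0.2193, 0.061]
tool_rot: [0.976, 0.219, 0.0, 0.0]
ft_force: [-1.7, 0.1, 8.7]
grip_width: 0.0006
grip_force: 4.2
```

move_arm:
  series: "0 0 -3 0 0 0;0 0 -20 0 0 0;0 0 -60 0 0 0;0 0 -100 0 0 0;-120 0 -140 0 0 0;-120 0 -140 0 0 0;-120 0 -140 0 0 0;-120 0 -140 0 0 0"

```text
time: 14.63
position: [0.3914, -0.2725, 0.2019]
tool_rot: [0.976, 0.217, -0.001, 0.001]
ft_force: [-0.7, 0.5, -0.2]
grip_width: 0.0007
grip_force: 0.0
```

```bash
python3 - <<'E'
from h import *
st();look(['cover_large_top','cover_medium_top','cover_small_top'],cams=('scene','top'))
c=robot.camera('scene');cv2.imwrite('pics/s2.png',cv2.resize(c['img'][140:290,120:460,::-1],None,fx=2.3,fy=2.3,interpolation=cv2.INTER_CUBIC))
E
```

```text
t 14.6333 p [ 0.3914 -0.2725  0.2019] q [-0.84  0.39  1.84 -0.    0.9   0.29] w 0.0007 F [-0.73  0.53 -0.23]
scene cover_large_top [(array([0.5332, 0.0135, 0.0546]), 0.63)]
scene cover_medium_top [(array([0.4467, 0.2466, 0.046 ]), 0.49)]
scene cover_small_top [(array([ 0.5003, -0.2206,  0.0381]), 0.43)]
top cover_large_top [(array([0.5327, 0.0158, 0.054 ]), 0.7)]
top cover_medium_top [(array([0.4471, 0.2504, 0.0494]), 0.92)]
top cover_small_top [(array([ 0.5064, -0.22  ,  0.0422]), 0.51)]
```

View pics/s2.png

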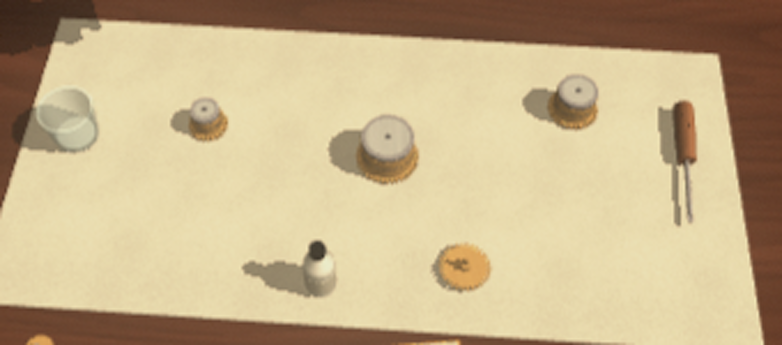

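All three barrels stand upright in place, at crop pixels (388,150), (577,100) and (205,118), and the bystanders haven't moved. Each press ended about 1 mm below the home height at 8–9 N.

move_arm:
  series: "0 0 0 0 0 0;0 0 0 0 0 0;0 0 0 0 0 0"

```text
time: 15.33
position: [0.3958, -0.2703, 0.2002]
tool_rot: [0.976, 0.219, -0.0, -0.0]
ft_force: [-0.2, 0.4, -0.1]
grip_width: 0.0005
grip_force: 0.0
```

```bash
python3 -c "
from rig import robot
print(robot.hand_in())"
```

```text
the job is handed in; nothing more can be done
None
```

I pressed all three covers home in order (large, medium, small), each to about 8–9 N against its felt, and handed the job in at about 15 s with nothing else disturbed; the hand-in returned no verdict.

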